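# Press the pellet die: wind the bench screw press to contact and half a turn more

## Task

Put the pellet die in the bench press under pressure: with the handwheel, wind the ram down until its foot just touches the top of the die, then turn the wheel half a turn further and no more, and leave it pressed. The die stays where it stands and the things around the press are left alone.

Things in the scene. Friction and masses are not known exactly. Their poses are not given: they have to be found in the camera images.
- press: Bench screw press, fixed: grey base 170 x 200 mm, top 32 mm above the bench; steel columns 22 mm thick at y +70 and -70 mm of its frame; grey crosshead (x +-25, y +-92 mm), top 208 mm above the bench. Between the columns a guided ram with a sprung foot, above them the spindle's handwheel. Origin on the bench on the spindle axis, z up along it, x square to the plane of the columns.
- wheel (a joint): Handwheel's turn in rad, 0 with the ram fully up, growing clockwise seen from above, which winds the ram down; stop at 18.8. Wheel, spindle and ram go down together, 10 mm a turn, and do not run back by themselves. Turning takes 0.32 N m of friction (6 N at the handle), from contact with the die 0.1 N m more at once, after half a turn 0.22 N m more.
- hub (a point): Top of the handwheel's hub, on the spindle axis. The wheel's rim is 112 mm across its centre line and 13 mm thick, joined by three spokes; the rim's top is 5.5 mm below this point.
- handle_grip (a point): Centre, half-way up, of the wheel's revolving crank handle: upright black barrel, 24 mm in diameter, 52 mm tall, on the rim 56 mm from the spindle axis. It spins freely about its own axis, so it can be held without turning the hand while led round the spindle axis. 26 mm above the hub's top, 31 mm above the rim's top. Goes down 10 mm a turn with the wheel.
- foot_face (a point): Centre of the underside of the ram's foot: a steel disc 36 mm in diameter below a spring stack in the ram. It goes straight down with the ram and does not turn; once it stands on the die it stops while the ram goes on down over it.
- foot (a joint): How far the foot is pushed up into the ram against its springs, in m: 0 while it hangs free, and 0.0016 more for each rad the wheel is turned after contact, so 0.005 after half a turn. Springs: 60 N at the first touch, then 16 N per mm.
- die: Pellet die, a loose stepped steel cylinder of 0.85 kg standing upright on the press's anvil within 3 mm of the spindle axis: base 54 mm across, body 47 mm, plunger with a cap 30 mm across on top; 66 mm tall. Origin at the centre of its underside.
- die_top (a point): Centre of the top face of the die's plunger cap, where the foot lands. Its height differs from time to time, as the anvil can stand higher or lower in the base.
- spare_die: Bystander: short steel die without plunger, 54 mm across, 30 mm tall, beside the press. Origin under its centre.
- mortar: Bystander: white mortar bowl, 72 mm across, 30 mm tall. Origin under its centre.
- spatula: Bystander: flat steel lab spatula 160 mm long, 4 mm thick, lying on the bench by the press. Origin under its centre.
- powder_jar: Bystander: white jar with black lid, 56 mm across, 62 mm tall. Origin under its centre.
There are look-alikes about, which are no part of the job. Leave any blue or yellow look-alike of the die alone.

How it is judged:
On the way, in this order (a step that is already met when the one before it is completed fails the run):
1. the foot has come down on the die (contact force between press and die above 10 N and value of joint foot below 0.0033 m).
2. the wheel has been turned on, about half a turn past contact (value of joint foot above 0.0034 m), for 0.2 s.
At the end, for the whole second after the job is handed in: The foot stands on the upright die, the wheel at rest half a turn past contact: the springs pressed in 5 mm, 1.6 mm (a sixth of a turn) either way; the die still within 8 mm of the spindle axis (value of joint foot between 0.0034 and 0.0066 m and contact force between press and die above 60 N and velocity of joint wheel between -0.05 and 0.05 rad/s and angle between die's own z axis and vertical below 0.03 rad and horizontal distance between die and press below 0.008 m); the robot touches nothing.
It fails at once if the press is overwound: the springs pressed in more than 7.5 mm, three quarters of a turn past contact (value of joint foot above 0.0075 m).
It fails at once if the die is shifted by more than 8 mm (distance of die from where it was at the start of the episode above 0.008 m).
It fails at once if a bystander is moved by more than 30 mm (distance of any of spare_die, mortar, spatula, powder_jar from where it was at the start of the episode above 0.03 m).
It also fails if it takes over 58 s, if anything falls off the work surface, if the arm or the gripper's body presses on something with over 40 N, if the wrist force passes 120 N, or if a joint passes its speed limit or range.

## Robot

A 7-joint arm with a two-finger parallel gripper is mounted at the origin on the work surface. World frame = base frame: x ahead of the robot, y to its left, z up, the work surface at z = 0. Lengths are in m, angles in rad, forces in N, time in s.
With the tool pointing down it reaches from about 0.4 to 0.9 m from the base axis. Payload 5.6 kg.
Tool frame: the origin (TCP) lies on the centre line of the jaws, within the pads' length; the fingertips stand 8 mm ahead of it and the grasp point (between the pads) lies 11 mm behind it; z points along the fingers, y is the direction in which the jaws open and shut (so a half turn about z gives the same grasp; the last joint's range is limited). The gripper opens to 92 mm and grips with 3 to 60 N. Pads are 20 mm wide; open, the fingers measure 128 mm over their backs; the gripper's body (75 mm by 189 mm) begins 69 mm behind the grasp point.
Start: joints at [-1.384, 0.468, -0.012, 1.603, 0.006, 1.071, -0.056], TCP at [0.148, 0.633, 0.223] pointing down, gripper open.
Joint ranges: [-2.53, 2.53], [-0.31, 2.02], [-1.57, 1.55], [0.28, 2.44], [-1.29, 4.43], [0.15, 1.84], [-2.92, 2.92]. Speed limits (rad/s): [2.57, 2.57, 3.14, 3.14, 3.14, 3.14, 3.14].

## Interface

Orientations are given as a unit quaternion [w, x, y, z].
In Python, from plant import ctrl gives the robot as it stands.
- The arm moves only by the tool move_arm, never from a script. Its argument "increments" is text: rows parted by semicolons, each of 5 numbers parted by spaces: the gripper's target within -1 to 1 (shut at 1, half-way at 0, fully open at -1), then the shift along the tool's x, y, z in m, then the turn about the tool's z in degrees. A call has 1 to 8 rows; each row is the pose to reach, as a shift and turn from the pose measured when the call began, along the tool's axes at that moment; what a row does not reach only later rows make up. A row lasts 1/8 s, in which the tool goes at most 62.5 mm and 10.7 degrees, less where a joint would pass 70% of its speed; a pose out of reach is approached as far as the arm can. A call with a gripper value outside its range is refused whole. The fingers move at their own pace and stop on an object; "newtons" is the grip in N (left out, the last holds). Time passes only in rows, so rows that repeat a pose let the fingers close. It gives the time, the measured TCP pose, the force and the opening at its end, in the units of the state.
- ctrl.state(): the state, without advancing time (a new reading comes with each control period).
- ctrl.snapshot(name): name is "scene" or "top" or "wrist"; returns (picture, depth): 480x640x3 uint8, red, green, blue; 480x640 float32, m along the optical axis (not along the pixel's ray), 0 where there is no reading.
- ctrl.camera_params(name): a dict with "fx", "fy", "cx", "cy" (pixels), "xyz" and "orientation" of the camera in the world; the wrist camera has in their place "T_tool_cam" (4x4, takes a point from camera to tool coordinates, whose origin is the TCP and whose axes are the flange's). Camera axes: x right, y up, looking along -z (the intrinsics and any distortion apply to the point x, -y, -z); pixel columns grow to the right and rows downward; lengths in m; the calibration is good to about 2 mm. A picture is of the moment at which its call begins: read the wrist's pose just before it. camera_params takes no time and is no camera call.
- ctrl.job_done(): hands the job in, once; it reports no verdict.
Trained networks look in the newest picture that a camera, given by its name, has taken for a name from the list of things; names that differ only in an ending like _2 or _b are one class to them, and where a whole thing is asked for, a point or a joint stands for the part that bears it (a point fixed in the world has none). Each returns a list of dicts, best first, with "confidence" (0 to 1); they miss things now and then, are a little off and sometimes report something else, mostly with a low value. They report only what shows in the picture. A call takes as long as a camera call. They do not tell look-alikes from the thing itself.
- ctrl.look_for(name, camera): "location" ([row, column] in pixels, amid what is visible of it).
The state is a dict: "t": time; "q": joint angles; "dq": joint speeds; "joint_efforts": joint torques, N m; "tool_pos": TCP position; "tool_rot": TCP orientation; "contact_force": force on the tool from outside, world axes, zero at the start; "torque": the same for the moment, N m; "gripper_width": finger opening in m.
Only numpy, scipy, OpenCV 4.12 (cv2) and the standard library are available. Lean on these libraries where they do the work, as an engineer would, in place of code of your own. Each camera call takes 0.05 s, during which the arm holds its last target. There are 200 camera calls.

## Working session

There is one attempt and no reset: what is moved stays moved. The work goes in short steps, Python scripts to look and compute and a tool call to move; the robot and the scene stay as the last step left them, time stands still between calls to the robot, and variables do not carry over. Pictures are saved under pics/ and viewed, about 8 in all and at most 12, crops included, and the job is handed in when it is done.

Besides the shell and the picture viewer there is one more tool, called after "Request:" in YAML: its name, and indented under it one key for each argument. move_arm: Moves the arm, as the interface text tells. Its arguments: {"type":"object","properties":{"increments":{"type":"string"},"newtons":{"type":"number"}},"required":["increments"]}

```bash
mkdir -p pics; ls; cat > h.py <<'E'
import numpy as np, cv2
from scipy.spatial.transform import Rotation as R
from plant import ctrl
def rot(q): return R.from_quat([q[1],q[2],q[3],q[0]]).as_matrix()
def pose(cam,st=None):
    p=ctrl.camera_params(cam)
    if cam=="wrist":
        T=np.eye(4);T[:3,:3]=rot(st["tool_rot"]);T[:3,3]=st["tool_pos"];T=T@np.array(p["T_tool_cam"])
    else:
        T=np.eye(4);T[:3,:3]=rot(p["orientation"]);T[:3,3]=p["xyz"]
    return p,T
def cloud(cam,d,st=None):
    p,T=pose(cam,st); v,u=np.mgrid[:480,:640]
    X=np.stack([(u-p["cx"])/p["fx"]*d,-(v-p["cy"])/p["fy"]*d,-d],-1)
    return X@T[:3,:3].T+T[:3,3]
def save(n,rgb): cv2.imwrite("pics/"+n,rgb[...,::-1])
E
python3 - <<'E'
from h import *
print(ctrl.state()); 
for c in["scene","top"]:
    print(ctrl.camera_params(c))
    rgb,d=ctrl.snapshot(c); save(c+"0.png",rgb); np.save(c+"0.npy",d); P=cloud(c,d)
    for n in["handle_grip","hub","die","die_top","foot_face"]:
        for r in ctrl.look_for(n,c)[:3]:
            i,j=map(int,r["location"]); print(c,n,i,j,round(r["confidence"],2),P[i,j].round(3))
print(ctrl.camera_params("wrist"))
E
```

```text
pics
{'t': 0.0, 'q': array([-1.38402332,  0.46836591, -0.01158425,  1.60363416,  0.00598712,
        1.07139498, -0.05631374]), 'dq': array([-0.00024004, -0.00022627, -0.00021677,  0.00066405, -0.00103138,
       -0.00037038,  0.000642  ]), 'joint_efforts': array([-4.83102231e-04, -5.20566630e+01, -1.28736848e-02, -2.43749106e+01,
       -5.66074031e-02,  1.71681127e-02,  1.72733494e-04]), 'tool_pos': array([0.14798617, 0.63233842, 0.22164328]), 'tool_rot': array([-4.10784398e-05,  1.14683770e-01,  9.93401657e-01, -8.83044416e-04]), 'contact_force': array([ 0.12154081,  0.81888304, -0.56095727]), 'torque': array([-0.00948979, -0.07232338,  0.03935185]), 'gripper_width': 0.09213536651316065}
{'fx': 441.33289137271544, 'fy': 441.33289137271544, 'cx': 319.77296935361636, 'cy': 234.87848873176748, 'xyz': array([ 0.95028612, -0.33041851,  0.65833871]), 'orientation': array([0.85623171, 0.39392815, 0.14366385, 0.30174257])}
scene handle_grip 225 187 0.88 [ 0.532 -0.094  0.296]
scene hub 246 224 0.92 [ 0.563 -0.066  0.257]
scene die 342 388 0.95 [0.755 0.082 0.046]
scene die 471 279 0.82 [ 
[... 625 characters left out ...]
2 0.058]
top die 195 427 0.69 [ 0.748 -0.18   0.045]
top die_top 197 316 0.59 [0.739 0.097 0.066]
top die_top 193 431 0.56 [ 0.747 -0.186  0.064]
top foot_face 271 316 0.73 [0.565 0.1   0.006]
top foot_face 266 413 0.33 [ 0.524 -0.087  0.313]
{'fx': 423.9051933812732, 'fy': 423.9051933812732, 'cx': 325.53274513677724, 'cy': 246.2563274729293, 'T_tool_cam': array([[-2.78274385e-04,  9.68488028e-01,  2.49059956e-01,
         6.96636962e-02],
       [ 9.99998838e-01, -1.03838038e-04,  1.52107936e-03,
         3.93950395e-04],
       [ 1.49900905e-03,  2.49060089e-01, -9.68486874e-01,
        -1.62985458e-01],
       [ 0.00000000e+00,  0.00000000e+00,  0.00000000e+00,
         1.00000000e+00]])}
```

View pics/scene0.png

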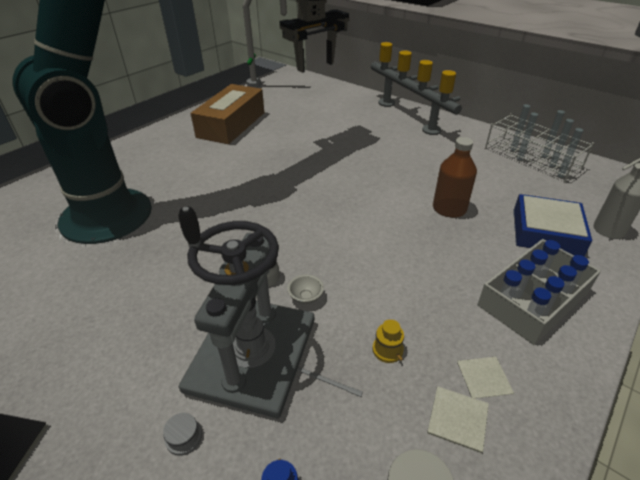

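View pics/top0.png

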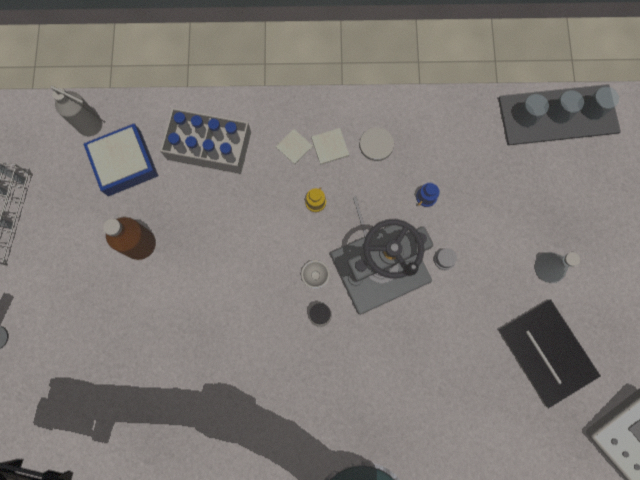

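```bash
python3 - <<'E'
from h import *
def circ(p,rr=None):
    A=np.c_[2*p,np.ones(len(p))]; s=np.linalg.lstsq(A,(p**2).sum(1),rcond=None)[0]; return s[:2],np.sqrt(s[2]+s[0]**2+s[1]**2)
for c in["scene","top"]:
    P=cloud(c,np.load(c+"0.npy")).reshape(-1,3)
    near=np.hypot(P[:,0]-.565,P[:,1]+.063)<.12
    Q=P[near&(P[:,2]>.15)]
    h,e=np.histogram(Q[:,2],bins=np.arange(.15,.36,.004)); print(c,[(round(a,3),n) for a,n in zip(e,h) if n>15])
    H=Q[Q[:,2]>.275]; print("handle",len(H),np.median(H,0).round(4),H.min(0).round(3),H.max(0).round(3))
    T=H[H[:,2]>H[:,2].max()-.006]; print("handle top",len(T),T.mean(0).round(4))
    rim=Q[(Q[:,2]>.243)&(Q[:,2]<.262)]
    from scipy.optimize import least_squares
    # rim: hub-centre fit by known outer/inner radius
    f=lambda x:np.maximum(np.hypot(rim[:,0]-x[0],rim[:,1]-x[1])-.0625,0)*1e3
    print("rim",len(rim),least_squares(f,[.565,-.063],loss="soft_l1").x, rim[:,2].mean())
    r=np.hypot(rim[:,0]-.565,rim[:,1]+.063); rr=rim[(r>.04)&(r<.07)]; print(circ(rr[:,:2]))
    X=Q[(Q[:,2]>.200)&(Q[:,2]<.214)]; print("xhead",len(X),cv2.minAreaRect(X[:,:2].astype(np.float32)),np.median(X[:,2]))
E
```

```text
scene [(np.float64(0.15), np.int64(105)), (np.float64(0.154), np.int64(117)), (np.float64(0.158), np.int64(154)), (np.float64(0.162), np.int64(98)), (np.float64(0.166), np.int64(55)), (np.float64(0.174), np.int64(22)), (np.float64(0.182), np.int64(54)), (np.float64(0.186), np.int64(130)), (np.float64(0.19), np.int64(137)), (np.float64(0.194), np.int64(132)), (np.float64(0.198), np.int64(159)), (np.float64(0.202), np.int64(377)), (np.float64(0.206), np.int64(1301)), (np.float64(0.21), np.int64(77)), (np.float64(0.214), np.int64(484)), (np.float64(0.218), np.int64(29)), (np.float64(0.242), np.int64(43)), (np.float64(0.246), np.int64(250)), (np.float64(0.25), np.int64(739)), (np.float64(0.254), np.int64(1697)), (np.float64(0.258), np.int64(158)), (np.float64(0.262), np.int64(73)), (np.float64(0.266), np.int64(26)), (np.float64(0.27), np.int64(31)), (np.float64(0.274), np.int64(37)), (np.float64(0.278), np.int64(44)), (np.float64(0.282), np.int64(39)), (np.float64(0.286), np.int64(42)), (np.float64(0.29), np.int64(47)), (np.float64(0.294), np.int64(50)), (np.float64(0.298), np.int64(45))
[... 745 characters left out ...]
np.float64(0.218), np.int64(47)), (np.float64(0.246), np.int64(41)), (np.float64(0.25), np.int64(333)), (np.float64(0.254), np.int64(799)), (np.float64(0.258), np.int64(242)), (np.float64(0.262), np.int64(35)), (np.float64(0.306), np.int64(19)), (np.float64(0.31), np.int64(53)), (np.float64(0.314), np.int64(27))]
handle 143 [ 0.5205 -0.0835  0.3108] [ 0.511 -0.097  0.278] [ 0.532 -0.075  0.318]
handle top 59 [ 0.5231 -0.0861  0.314 ]
rim 1417 [ 0.57154565 -0.06023536] 0.2554817888527836
(array([ 0.57094116, -0.0598027 ]), np.float64(0.054973785761485004))
xhead 1031 ((0.5721305012702942, -0.06001918762922287), (0.051058944314718246, 0.1839422732591629), 23.595022201538086) 0.2072795675275001
```

Scene view: the press wheel is at about (row 246, col 232), its handle at (225,187). Die candidates are yellow (388,340), blue (279,471) and steel (250,340, as col,row) in the press. The steel one between the columns fits the description; yellow and blue are to be left alone. I'll confirm with a crop and measure the gap.

```bash
python3 - <<'E'
from h import *
im=cv2.imread("pics/scene0.png"); c=im[270:400,190:320]; c=cv2.convertScaleAbs(c,alpha=1.8,beta=20)
cv2.imwrite("pics/crop1.png",cv2.resize(c,(585,585),interpolation=cv2.INTER_CUBIC))
P=cloud("scene",np.load("scene0.npy"))
A=np.array([.5725,-.0605])
for j in (246,250,254):
    print(j); print([(i,*(1000*np.r_[P[i,j,2],np.hypot(*(P[i,j,:2]-A))]).round().astype(int)) for i in range(285,372,2)])
E
```

```text
246
[(285, np.int64(205), np.int64(28)), (287, np.int64(205), np.int64(32)), (289, np.int64(205), np.int64(35)), (291, np.int64(203), np.int64(36)), (293, np.int64(201), np.int64(38)), (295, np.int64(197), np.int64(38)), (297, np.int64(194), np.int64(39)), (299, np.int64(192), np.int64(40)), (301, np.int64(189), np.int64(41)), (303, np.int64(163), np.int64(22)), (305, np.int64(161), np.int64(24)), (307, np.int64(161), np.int64(27)), (309, np.int64(159), np.int64(29)), (311, np.int64(155), np.int64(30)), (313, np.int64(155), np.int64(33)), (315, np.int64(125), np.int64(12)), (317, np.int64(125), np.int64(15)), (319, np.int64(123), np.int64(18)), (321, np.int64(118), np.int64(17)), (323, np.int64(105), np.int64(10)), (325, np.int64(107), np.int64(16)), (327, np.int64(102), np.int64(16)), (329, np.int64(89), np.int64(9)), (331, np.int64(84), np.int64(10)), (333, np.int64(87), np.int64(16)), (335, np.int64(85), np.int64(18)), (337, np.int64(87), np.int64(24)), (339, np.int64(82), np.int64(23)), (341, np.int64(77), np.int64(24)), (343, np.int64(70), np.int64(23)), (345, np.int64(66), np.i
[... 2898 characters left out ...]
 (333, np.int64(87), np.int64(21)), (335, np.int64(85), np.int64(23)), (337, np.int64(82), np.int64(25)), (339, np.int64(77), np.int64(24)), (341, np.int64(72), np.int64(24)), (343, np.int64(68), np.int64(24)), (345, np.int64(62), np.int64(24)), (347, np.int64(57), np.int64(24)), (349, np.int64(56), np.int64(26)), (351, np.int64(48), np.int64(24)), (353, np.int64(50), np.int64(30)), (355, np.int64(41), np.int64(27)), (357, np.int64(39), np.int64(30)), (359, np.int64(34), np.int64(30)), (361, np.int64(35), np.int64(34)), (363, np.int64(34), np.int64(37)), (365, np.int64(32), np.int64(40)), (367, np.int64(31), np.int64(43)), (369, np.int64(33), np.int64(47)), (371, np.int64(33), np.int64(51))]
```

View pics/crop1.png

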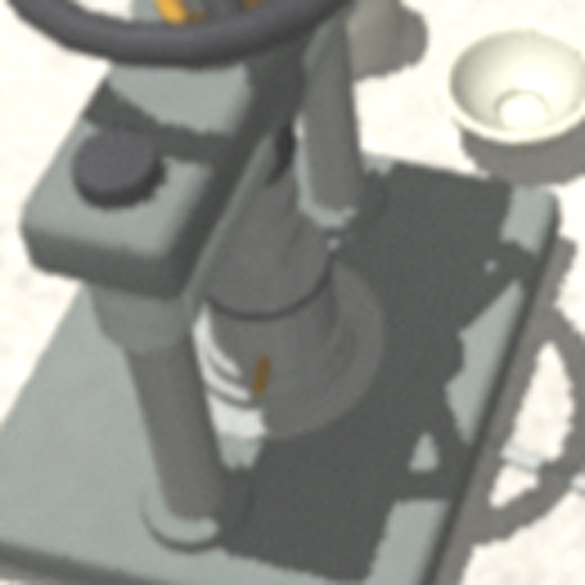

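The crop confirms it: plain steel stepped die under the foot, with the dark foot/die gap at about crop (270,305). It measures foot ≈0.119 m, die top ≈0.107 m, so roughly 1.2 turns to contact. Now I move towards the handle.

Request:
move_arm:
  increments: "-1 -0.04 -0.03 -0.05 0; -1 -0.09 -0.06 -0.09 0; -1 -0.13 -0.09 -0.12 0; -1 -0.18 -0.12 -0.15 0; -1 -0.22 -0.15 -0.17 0; -1 -0.27 -0.18 -0.17 0; -1 -0.32 -0.22 -0.17 0; -1 -0.37 -0.254 -0.17 0"
  newtons: 30

```text
t: 1.6
tool_pos: [0.4507, 0.3004, 0.3932]
tool_rot: [0.0, 0.115, 0.993, 0.001]
contact_force: [0.7, 0.7, -0.6]
gripper_width: 0.0918
```

Request:
move_arm:
  increments: "-1 -0.02 -0.05 0 0; -1 -0.04 -0.10 0 0; -1 -0.07 -0.15 0 0; -1 -0.09 -0.20 0 0; -1 -0.11 -0.25 0 0; -1 -0.14 -0.31 0 0; -1 -0.16 -0.36 0 0; -1 -0.16 -0.36 0 0"

```text
t: 2.6
tool_pos: [0.5242, -0.092, 0.3932]
tool_rot: [0.001, 0.119, 0.993, -0.0]
contact_force: [-0.4, -0.1, 0.0]
gripper_width: 0.0917
```

```bash
python3 - <<'E'
from h import *
from scipy.optimize import least_squares
st=ctrl.state(); print(st["tool_pos"],st["q"])
rgb,d=ctrl.snapshot("wrist"); save("w1.png",rgb); P=cloud("wrist",d,st).reshape(-1,3)
print(ctrl.look_for("handle_grip","wrist")[:2],ctrl.look_for("hub","wrist")[:2])
Q=P[np.hypot(P[:,0]-.572,P[:,1]+.06)<.1]
h,e=np.histogram(Q[:,2],bins=np.arange(.19,.34,.004)); print([(round(float(a),3),int(n)) for a,n in zip(e,h) if n>30])
T=Q[(Q[:,2]>.306)&(Q[:,2]<.32)]; print("htop",len(T),T.mean(0),cv2.minEnclosingCircle(T[:,:2].astype(np.float32)))
r=Q[(Q[:,2]>.246)&(Q[:,2]<.262)]; 
f=lambda x:np.hypot(r[:,0]-x[0],r[:,1]-x[1])-.056
m=np.abs(f([.572,-.0605]))<.012; r=r[m]; print(len(r),least_squares(f,[.572,-.06]).x,np.percentile(r[:,2],90))
E
```

```text
[ 0.52417098 -0.09196172  0.39320856] [-0.39754803  0.12832014  0.57395677  1.69303544 -0.07096121  1.33963052
  1.52088597]
[{'location': [245.4, 332.6], 'confidence': 0.74}] [{'location': [234.8, 349.5], 'confidence': 0.7}, {'location': [277.9, 373.0], 'confidence': 0.62}]
[(0.19, 118), (0.194, 131), (0.198, 136), (0.202, 413), (0.206, 5033), (0.21, 275), (0.214, 1494), (0.218, 490), (0.246, 68), (0.25, 936), (0.254, 5186), (0.258, 2897), (0.262, 342), (0.29, 67), (0.294, 71), (0.298, 66), (0.302, 71), (0.306, 158), (0.31, 326), (0.314, 492)]
htop 987 [ 0.52175271 -0.08661129  0.31332703] ((0.5235089063644409, -0.08689337223768234), 0.011206263676285744)
6450 [ 0.57062031 -0.06072153] 0.25874186015201495
```

View pics/w1.png

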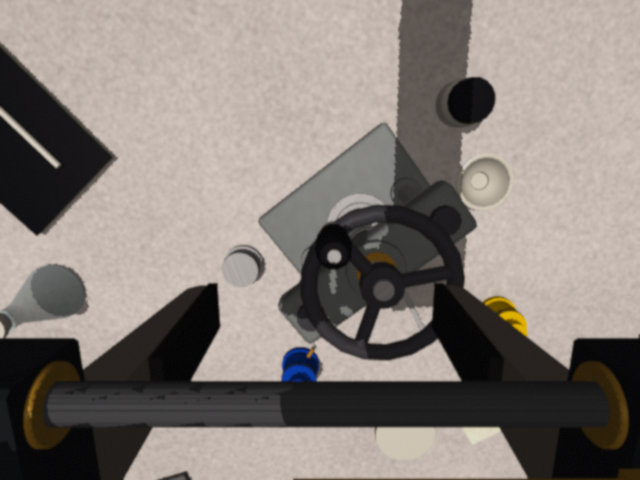

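The wrist view shows the handle at (333,245) with the fingers straddling it and the hub at (383,288). I'll descend over the handle and close on it.

Request:
move_arm:
  increments: "-1 0.002 0.005 0.03 0; -1 0.002 0.005 0.06 0; -1 0.002 0.005 0.09 0; -1 0.002 0.005 0.105 0; -1 0.002 0.005 0.117 0; -1 0.002 0.005 0.117 0; 1 0.002 0.005 0.117 0; 1 0.002 0.005 0.117 0"

```text
t: 3.75
tool_pos: [0.5243, -0.08, 0.2765]
tool_rot: [0.001, 0.114, 0.993, 0.001]
contact_force: [1.1, -0.5, 0.7]
gripper_width: 0.0738
```

Request:
move_arm:
  increments: "1 0 0 0 0; 1 0 0 0 0; 1 0 0 0 0; 1 0 0 0 0"

```text
t: 4.25
tool_pos: [0.524, -0.0807, 0.2765]
tool_rot: [0.001, 0.114, 0.993, 0.0]
contact_force: [-2.2, -6.2, -0.4]
gripper_width: 0.0339
```

Request:
move_arm:
  increments: "1 0 0 0 0; 1 0 0 0 0; 1 0 0 0 0; 1 0 0 0 0"

```text
t: 4.75
tool_pos: [0.523, -0.0837, 0.2763]
tool_rot: [0.0, 0.115, 0.993, -0.001]
contact_force: [-2.7, -6.5, 0.3]
gripper_width: 0.0221
```

```bash
cat > rows.py <<'E'
import sys
from h import *
AX=np.array([.5715,-.0605]); ZREF=.2763; TH0=205.6   # z and angle at the grasp
def info(wound_prev):
    s=ctrl.state(); d=s["tool_pos"][:2]-AX; th=np.degrees(np.arctan2(d[1],d[0])); 
    w=(TH0-th)%360; w+=360*round((wound_prev-w)/360)
    t=np.array([np.sin(np.radians(th)),-np.cos(np.radians(th))])
    F=s["contact_force"]; print("t%.2f wound %.1f r %.4f z %.4f (want %.4f) Ftan %.1f Frad %.1f Fz %.1f wid %.4f q"%(s["t"],w,np.hypot(*d),s["tool_pos"][2],ZREF-w/36000,F[:2]@t,F[:2]@d/np.hypot(*d),F[2],s["gripper_width"]),s["q"].round(2))
    return s,w
if __name__=="__main__":
    prev,n,step=map(float,sys.argv[1:4]); s,w=info(prev); M=rot(s["tool_rot"])
    rows=[]
    for k in range(1,int(n)+1):
        W=w+step*k; a=np.radians(TH0-W); g=np.r_[AX+.056*np.array([np.cos(a),np.sin(a)]),ZREF-W/36000]
        v=M.T@(g-s["tool_pos"]); rows.append("1 %.4f %.4f %.4f 0"%tuple(v))
    print("; ".join(rows))
E
python3 rows.py 0 8 12
```

```text
t4.75 wound 0.1 r 0.0538 z 0.2763 (want 0.2763) Ftan -4.7 Frad 5.2 Fz 0.3 wid 0.0221 q [-0.38  0.22  0.56  1.87 -0.13  1.09  1.56]
1 0.0081 0.0085 0.0003 0; 1 0.0122 0.0194 0.0006 0; 1 0.0140 0.0310 0.0009 0; 1 0.0133 0.0427 0.0012 0; 1 0.0102 0.0540 0.0015 0; 1 0.0049 0.0644 0.0018 0; 1 -0.0025 0.0734 0.0021 0; 1 -0.0117 0.0808 0.0025 0
```

Request:
move_arm:
  increments: "1 0.008 0.008 0 0; 1 0.012 0.019 0.001 0; 1 0.014 0.031 0.001 0; 1 0.013 0.043 0.001 0; 1 0.010 0.054 0.002 0; 1 0.005 0.064 0.002 0; 1 -0.002 0.073 0.002 0; 1 -0.012 0.081 0.002 0"

```text
t: 5.75
tool_pos: [0.5519, -0.0087, 0.2738]
tool_rot: [-0.002, 0.116, 0.993, -0.002]
contact_force: [-3.9, -3.8, -0.1]
gripper_width: 0.0222
```

```bash
python3 rows.py 90 8 12
```

```text
t5.75 wound 94.9 r 0.0554 z 0.2738 (want 0.2737) Ftan -5.0 Frad -2.2 Fz -0.1 wid 0.0222 q [-0.47  0.26  0.51  1.81 -0.14  1.1   1.43]
1 -0.0100 0.0060 0.0004 0; 1 -0.0213 0.0092 0.0007 0; 1 -0.0330 0.0100 0.0010 0; 1 -0.0445 0.0084 0.0013 0; 1 -0.0555 0.0044 0.0016 0; 1 -0.0655 -0.0018 0.0019 0; 1 -0.0739 -0.0099 0.0023 0; 1 -0.0805 -0.0196 0.0026 0
```

Request:
move_arm:
  increments: "1 -0.010 0.006 0 0; 1 -0.021 0.009 0.001 0; 1 -0.033 0.010 0.001 0; 1 -0.045 0.008 0.001 0; 1 -0.056 0.004 0.002 0; 1 -0.066 -0.002 0.002 0; 1 -0.074 -0.010 0.002 0; 1 -0.081 -0.020 0.003 0"

```text
t: 6.75
tool_pos: [0.6271, -0.0435, 0.2711]
tool_rot: [-0.001, 0.114, 0.993, 0.0]
contact_force: [-2.4, 5.6, 6.1]
gripper_width: 0.0223
```

```bash
python3 rows.py 190 8 12
```

```text
t6.75 wound 188.6 r 0.0582 z 0.2711 (want 0.2711) Ftan -6.1 Frad -0.7 Fz 6.1 wid 0.0223 q [-0.36  0.41  0.51  1.63 -0.22  1.16  1.54]
1 -0.0029 -0.0118 0.0004 0; 1 -0.0054 -0.0232 0.0007 0; 1 -0.0054 -0.0349 0.0010 0; 1 -0.0030 -0.0464 0.0014 0; 1 0.0017 -0.0571 0.0017 0; 1 0.0086 -0.0666 0.0021 0; 1 0.0173 -0.0744 0.0024 0; 1 0.0274 -0.0803 0.0028 0
```

Request:
move_arm:
  increments: "1 -0.002 -0.012 0 0; 1 -0.005 -0.023 0.000 0; 1 -0.005 -0.035 0.001 0; 1 -0.003 -0.046 0.001 0; 1 0.002 -0.057 0.001 0; 1 0.009 -0.067 0.002 0; 1 0.017 -0.074 0.002 0; 1 0.027 -0.080 0.002 0"

```text
t: 7.75
tool_pos: [0.584, -0.1153, 0.2685]
tool_rot: [0.0, 0.114, 0.993, -0.0]
contact_force: [5.7, 0.5, -6.4]
gripper_width: 0.0226
```

```bash
sed -i 's/AX=np.array(.*)\;/AX=np.array([.5725,-.0602]);/;s/; ZREF=.2763/; ZREF=.2763/' rows.py; grep AX= rows.py; python3 rows.py 285 8 6
python3 - <<'E'
from h import *
rgb,d=ctrl.snapshot("scene"); save("scene1.png",rgb); np.save("scene1.npy",d)
P=cloud("scene",d); A=np.array([.5725,-.0602])
for j in (246,248,250,252,254):
    print(j,[(i,*map(int,(1000*np.r_[P[i,j,2],np.hypot(*(P[i,j,:2]-A))]).round())) for i in range(307,332)])
c=rgb[290:370,210:290]; c=cv2.convertScaleAbs(c,alpha=2.2,beta=20)
c0=cv2.convertScaleAbs(cv2.imread("pics/scene0.png")[290:370,210:290,::-1],alpha=2.2,beta=20)
save("crop2.png",cv2.resize(np.hstack([c0,c]),(800,400),interpolation=cv2.INTER_CUBIC))
E
```

```text
AX=np.array([.5725,-.0602]); ZREF=.2763; TH0=205.6   # z and angle at the grasp
t7.75 wound 283.8 r 0.0563 z 0.2685 (want 0.2684) Ftan -5.7 Frad 0.7 Fz -6.4 wid 0.0226 q [-0.28  0.35  0.54  1.72 -0.2   1.12  1.66]
1 0.0056 -0.0019 0.0003 0; 1 0.0112 -0.0035 0.0004 0; 1 0.0170 -0.0045 0.0006 0; 1 0.0228 -0.0049 0.0008 0; 1 0.0287 -0.0047 0.0009 0; 1 0.0345 -0.0039 0.0011 0; 1 0.0402 -0.0024 0.0012 0; 1 0.0457 -0.0004 0.0014 0
246 [(307, 154, 22), (308, 156, 25), (309, 154, 25), (310, 155, 28), (311, 153, 29), (312, 154, 31), (313, 153, 32), (314, 150, 31), (315, 149, 32), (316, 147, 33), (317, 145, 32), (318, 145, 34), (319, 118, 14), (320, 117, 14), (321, 118, 17), (322, 115, 17), (323, 114, 18), (324, 110, 17), (325, 109, 18), (326, 102, 14), (327, 101, 15), (328, 96, 13), (329, 90, 11), (330, 88, 11), (331, 87, 12)]
248 [(307, 153, 22), (308, 153, 24), (309, 154, 26), (310, 151, 26), (311, 149, 26), (312, 149, 28), (313, 146, 27), (314, 145, 28), (315, 125, 14), (316, 121, 12), (317, 120, 13), (318, 116, 11), (319, 118, 15), (320, 118, 17), (321, 116, 17), (322, 115, 18), (323, 111
[... 628 characters left out ...]
0), (313, 121, 13), (314, 116, 13), (315, 117, 13), (316, 118, 15), (317, 117, 16), (318, 117, 17), (319, 116, 18), (320, 114, 17), (321, 111, 17), (322, 109, 17), (323, 106, 17), (324, 103, 16), (325, 102, 17), (326, 101, 18), (327, 90, 12), (328, 87, 11), (329, 85, 12), (330, 84, 13), (331, 84, 14)]
254 [(307, 140, 20), (308, 137, 20), (309, 137, 20), (310, 132, 19), (311, 118, 16), (312, 117, 15), (313, 116, 15), (314, 117, 16), (315, 118, 17), (316, 117, 17), (317, 117, 18), (318, 115, 18), (319, 112, 18), (320, 111, 18), (321, 105, 16), (322, 104, 17), (323, 102, 17), (324, 100, 17), (325, 99, 17), (326, 85, 12), (327, 86, 13), (328, 88, 15), (329, 86, 15), (330, 84, 15), (331, 84, 16)]
```

View pics/crop2.png

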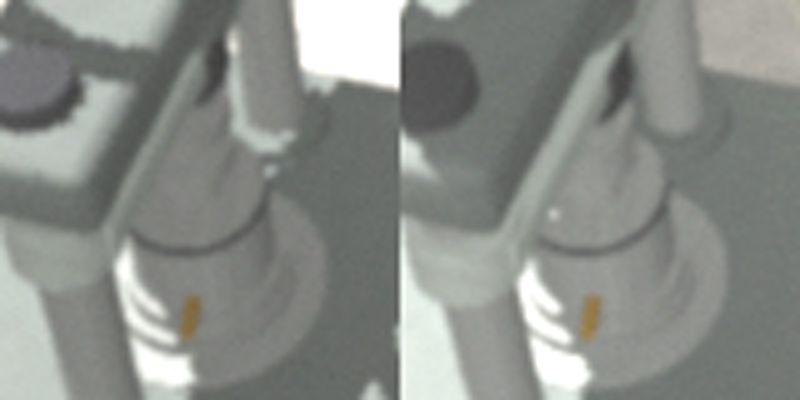

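Crop: foot visibly lower than at the start, die still standing as before. The foot moved 8 mm down for 284°, as it should. About 3–4 mm is left, so contact should come near 395–435° wound. I'll go on in smaller steps and watch the tangential force.

Request:
move_arm:
  increments: "1 0.0056 -0.002 0 0; 1 0.011 -0.0035 0.0004 0; 1 0.017 -0.0045 0.0006 0; 1 0.023 -0.005 0.0008 0; 1 0.029 -0.0047 0.0009 0; 1 0.0345 -0.004 0.0011 0; 1 0.040 -0.0024 0.0012 0; 1 0.0457 0 0.0014 0"

```text
t: 8.8
tool_pos: [0.5394, -0.1047, 0.2672]
tool_rot: [0.001, 0.114, 0.993, 0.0]
contact_force: [7.5, 0.2, -4.6]
gripper_width: 0.0222
```

```bash
python3 rows.py 330 8 5
```

```text
t8.80 wound 332.2 r 0.0554 z 0.2672 (want 0.2671) Ftan -5.9 Frad -4.7 Fz -4.6 wid 0.0222 q [-0.32  0.26  0.54  1.83 -0.15  1.08  1.62]
1 0.0046 0.0016 0.0002 0; 1 0.0088 0.0041 0.0003 0; 1 0.0128 0.0070 0.0005 0; 1 0.0164 0.0102 0.0006 0; 1 0.0198 0.0137 0.0007 0; 1 0.0229 0.0175 0.0009 0; 1 0.0256 0.0216 0.0010 0; 1 0.0280 0.0258 0.0012 0
```

Request:
move_arm:
  increments: "1 0.0046 0.0016 0 0; 1 0.009 0.004 0.0003 0; 1 0.013 0.007 0.0005 0; 1 0.0165 0.010 0.0006 0; 1 0.020 0.0137 0.0007 0; 1 0.023 0.0175 0.0009 0; 1 0.0256 0.0216 0.001 0; 1 0.028 0.026 0.0012 0"

```text
t: 9.8
tool_pos: [0.5195, -0.0744, 0.2661]
tool_rot: [0.003, 0.115, 0.993, -0.001]
contact_force: [6.6, -2.9, -4.7]
gripper_width: 0.0222
```

```bash
python3 rows.py 372 5 5
```

```text
t9.80 wound 370.6 r 0.0549 z 0.2661 (want 0.2660) Ftan -4.5 Frad -5.6 Fz -4.7 wid 0.0222 q [-0.38  0.21  0.53  1.89 -0.12  1.06  1.54]
1 0.0031 0.0039 0.0002 0; 1 0.0048 0.0085 0.0003 0; 1 0.0061 0.0132 0.0005 0; 1 0.0070 0.0180 0.0006 0; 1 0.0075 0.0228 0.0007 0
```

Request:
move_arm:
  increments: "1 0.003 0.004 0 0; 1 0.005 0.0085 0.0003 0; 1 0.006 0.013 0.0005 0; 1 0.007 0.018 0.0006 0; 1 0.0075 0.023 0.0007 0"

```text
t: 10.42
tool_pos: [0.5183, -0.0524, 0.2654]
tool_rot: [0.004, 0.116, 0.993, -0.002]
contact_force: [4.3, -5.8, -3.6]
gripper_width: 0.0224
```

```bash
python3 rows.py 395 5 5
```

```text
t10.43 wound 393.8 r 0.0548 z 0.2654 (want 0.2654) Ftan -5.1 Frad -5.1 Fz -3.6 wid 0.0224 q [-0.41  0.2   0.52  1.9  -0.11  1.06  1.49]
1 0.0014 0.0048 0.0002 0; 1 0.0012 0.0097 0.0003 0; 1 0.0006 0.0145 0.0004 0; 1 -0.0004 0.0193 0.0006 0; 1 -0.0019 0.0239 0.0007 0
```

Request:
move_arm:
  increments: "1 0.0005 0.005 0 0; 1 0.0003 0.0097 0.0003 0; 1 0 0.0145 0.0004 0; 1 -0.001 0.019 0.0006 0; 1 -0.0025 0.024 0.0007 0"

```text
t: 11.05
tool_pos: [0.5253, -0.0324, 0.2648]
tool_rot: [0.003, 0.117, 0.993, -0.004]
contact_force: [-2.9, -6.7, 2.1]
gripper_width: 0.0223
```

```bash
sed -i 's/\.056\*/.0555*/' rows.py; python3 rows.py 418 5 5
```

```text
t11.05 wound 416.1 r 0.0548 z 0.2648 (want 0.2647) Ftan -7.2 Frad -0.9 Fz 2.1 wid 0.0223 q [-0.44  0.22  0.51  1.89 -0.11  1.06  1.44]
1 -0.0010 0.0048 0.0002 0; 1 -0.0030 0.0092 0.0003 0; 1 -0.0054 0.0134 0.0005 0; 1 -0.0081 0.0174 0.0006 0; 1 -0.0112 0.0211 0.0007 0
```

Request:
move_arm:
  increments: "1 -0.001 0.005 0 0; 1 -0.003 0.009 0.0003 0; 1 -0.0054 0.0134 0.0005 0; 1 -0.008 0.0174 0.0006 0; 1 -0.011 0.021 0.0007 0"

```text
t: 11.68
tool_pos: [0.5393, -0.0163, 0.2642]
tool_rot: [0.001, 0.118, 0.993, -0.005]
contact_force: [-5.2, -4.5, 5.2]
gripper_width: 0.0226
```

```bash
python3 rows.py 440 5 5;python3 - <<'E'
from h import *
rgb,d=ctrl.snapshot("scene"); save("scene2.png",rgb); np.save("scene2.npy",d)
cs=[cv2.convertScaleAbs(cv2.imread(f"pics/scene{k}.png")[295:355,220:280,::-1],alpha=2.2,beta=20) for k in(1,2)]
save("crop3.png",cv2.resize(np.hstack(cs),(800,400),interpolation=cv2.INTER_CUBIC))
A=np.array([.5725,-.0602])
for k in (0,1,2):
    P=cloud("scene",np.load(f"scene{k}.npy")); 
    W=P[312:325,244:257].reshape(-1,3)
    print(k,[ (round(z,3), int(((abs(W[:,2]-z)<.001)).sum())) for z in np.arange(.1,.13,.002)])
E
```

```text
t11.68 wound 438.5 r 0.0551 z 0.2642 (want 0.2641) Ftan -6.8 Frad -0.4 Fz 5.2 wid 0.0226 q [-0.45  0.24  0.5   1.86 -0.12  1.07  1.42]
1 -0.0029 0.0039 0.0002 0; 1 -0.0064 0.0072 0.0003 0; 1 -0.0102 0.0102 0.0004 0; 1 -0.0143 0.0128 0.0006 0; 1 -0.0186 0.0151 0.0007 0
0 [(np.float64(0.1), 4), (np.float64(0.102), 5), (np.float64(0.104), 12), (np.float64(0.106), 33), (np.float64(0.108), 4), (np.float64(0.11), 0), (np.float64(0.112), 0), (np.float64(0.114), 0), (np.float64(0.116), 4), (np.float64(0.118), 9), (np.float64(0.12), 16), (np.float64(0.122), 4), (np.float64(0.124), 18), (np.float64(0.126), 22), (np.float64(0.128), 7)]
1 [(np.float64(0.1), 5), (np.float64(0.102), 3), (np.float64(0.104), 5), (np.float64(0.106), 4), (np.float64(0.108), 3), (np.float64(0.11), 9), (np.float64(0.112), 13), (np.float64(0.114), 11), (np.float64(0.116), 22), (np.float64(0.118), 30), (np.float64(0.12), 8), (np.float64(0.122), 3), (np.float64(0.124), 1), (np.float64(0.126), 1), (np.float64(0.128), 0)]
2 [(np.float64(0.1), 3), (np.float64(0.102), 3), (np.float64(0.104), 0), (np.float64(0.106), 6), (np.float64(0.108), 11), (np.float64(0.11), 11), (np.float64(0.112), 10), (np.float64(0.114), 36), (np.float64(0.116), 11), (np.float64(0.118), 4), (np.float64(0.12), 1), (np.float64(0.122), 0), (np.float64(0.124), 0), (np.float64(0.126), 0), (np.float64(0.128), 2)]
```

View pics/crop3.png

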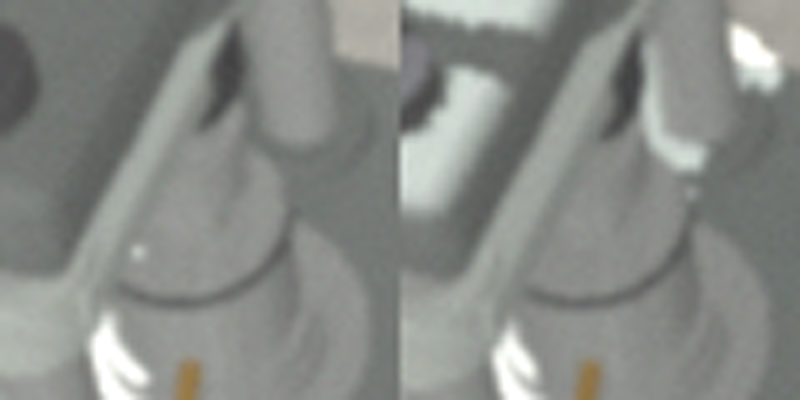

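Request:
move_arm:
  increments: "1 -0.003 0.004 0 0; 1 -0.0064 0.0072 0.0003 0; 1 -0.010 0.010 0.0004 0; 1 -0.0143 0.013 0.0006 0; 1 -0.0186 0.015 0.0007 0"

```text
t: 12.35
tool_pos: [0.5596, -0.0062, 0.2635]
tool_rot: [-0.001, 0.119, 0.993, -0.005]
contact_force: [-8.3, -2.3, 5.5]
gripper_width: 0.0223
```

```bash
python3 rows.py 460 5 5
```

```text
t12.35 wound 462.2 r 0.0555 z 0.2635 (want 0.2635) Ftan -8.6 Frad -0.3 Fz 5.5 wid 0.0223 q [-0.45  0.29  0.49  1.81 -0.14  1.09  1.42]
1 -0.0044 0.0020 0.0002 0; 1 -0.0090 0.0036 0.0003 0; 1 -0.0137 0.0048 0.0004 0; 1 -0.0184 0.0056 0.0006 0; 1 -0.0233 0.0060 0.0007 0
```

Clearly past contact (7.2, 6.8 and 8.6 N against 5.4 N before). Continuing.

Request:
move_arm:
  increments: "1 -0.0044 0.002 0 0; 1 -0.009 0.0036 0.0003 0; 1 -0.0137 0.0048 0.0004 0; 1 -0.0184 0.0056 0.0006 0; 1 -0.0233 0.006 0.0007 0"

```text
t: 12.98
tool_pos: [0.5819, -0.0049, 0.2629]
tool_rot: [-0.004, 0.119, 0.993, -0.004]
contact_force: [-7.8, 2.2, 5.0]
gripper_width: 0.0225
```

```bash
python3 rows.py 485 5 5
```

```text
t12.97 wound 485.3 r 0.0561 z 0.2629 (want 0.2628) Ftan -8.0 Frad 0.9 Fz 5.0 wid 0.0225 q [-0.44  0.33  0.49  1.75 -0.16  1.11  1.43]
1 -0.0049 -0.0004 0.0002 0; 1 -0.0097 -0.0007 0.0003 0; 1 -0.0145 -0.0015 0.0004 0; 1 -0.0192 -0.0026 0.0005 0; 1 -0.0238 -0.0041 0.0007 0
```

Request:
move_arm:
  increments: "1 -0.005 -0.0004 0 0; 1 -0.0097 -0.0007 0.0003 0; 1 -0.0145 -0.0015 0.0004 0; 1 -0.0192 -0.0026 0.0005 0; 1 -0.0238 -0.004 0.0007 0"

```text
t: 13.6
tool_pos: [0.6026, -0.0124, 0.2623]
tool_rot: [-0.006, 0.118, 0.993, -0.002]
contact_force: [-7.8, 3.8, 4.6]
gripper_width: 0.0224
```

```bash
python3 rows.py 508 5 5;python3 - <<'E'
from h import *
rgb,d=ctrl.snapshot("scene"); save("scene3.png",rgb); np.save("scene3.npy",d)
for k in (0,1,2,3):
    P=cloud("scene",np.load(f"scene{k}.npy")); 
    W=P[306:325,244:257].reshape(-1,3); r=np.hypot(W[:,0]-.5725,W[:,1]+.0602)
    F=W[(r>.013)&(r<.0185)&(W[:,2]>.108)&(W[:,2]<.129)]
    h,_=np.histogram(F[:,2],np.arange(.108,.13,.001)); print(k,h, np.percentile(F[:,2],[50,80]).round(4))
E
```

```text
t13.60 wound 507.8 r 0.0565 z 0.2623 (want 0.2622) Ftan -8.6 Frad -0.9 Fz 4.6 wid 0.0224 q [-0.41  0.37  0.49  1.7  -0.19  1.13  1.46]
1 -0.0042 -0.0027 0.0002 0; 1 -0.0086 -0.0048 0.0003 0; 1 -0.0127 -0.0073 0.0004 0; 1 -0.0166 -0.0102 0.0005 0; 1 -0.0203 -0.0134 0.0006 0
0 [ 0  0  0  0  0  0  0  1  3  4  4  3 10  2  2  5 16 15 12  5  0  0] [0.1246 0.126 ]
1 [ 2  4  5  5  5  7  3  5 14 19 10  2  3  0  1  1  0  1  0  0  0  0] [0.1165 0.118 ]
2 [ 7  3  7  2  8 12 19  7  3  2  0  1  0  0  0  0  0  0  0  0  0  0] [0.1135 0.1148]
3 [ 0  5  7  4  7 20 14  4  1  0  0  0  0  0  0  0  0  0  0  0  0  0] [0.1134 0.1143]
```

The foot stopped descending: its top edge is at 0.1142, then 0.1140. Contact was therefore at about 405–412° wound, agreeing with the force rise, and the target is ≈588°.

Request:
move_arm:
  increments: "1 -0.0042 -0.0027 0 0; 1 -0.0086 -0.0048 0.0003 0; 1 -0.0127 -0.0073 0.0004 0; 1 -0.0166 -0.010 0.0005 0; 1 -0.020 -0.0134 0.0006 0"

```text
t: 14.28
tool_pos: [0.6186, -0.0269, 0.2617]
tool_rot: [-0.007, 0.117, 0.993, -0.0]
contact_force: [-4.4, 7.2, 3.7]
gripper_width: 0.0221
```

```bash
python3 rows.py 531 5 5
```

```text
t14.28 wound 529.8 r 0.0568 z 0.2617 (want 0.2616) Ftan -8.4 Frad 0.6 Fz 3.7 wid 0.0221 q [-0.37  0.41  0.49  1.66 -0.2   1.14  1.5 ]
1 -0.0027 -0.0043 0.0002 0; 1 -0.0059 -0.0079 0.0003 0; 1 -0.0088 -0.0118 0.0004 0; 1 -0.0113 -0.0159 0.0005 0; 1 -0.0135 -0.0203 0.0006 0
```

Request:
move_arm:
  increments: "1 -0.0027 -0.0043 0 0; 1 -0.006 -0.008 0.0003 0; 1 -0.009 -0.012 0.0004 0; 1 -0.0113 -0.016 0.0005 0; 1 -0.0135 -0.020 0.0006 0"

```text
t: 14.9
tool_pos: [0.6274, -0.0448, 0.2611]
tool_rot: [-0.008, 0.115, 0.993, 0.003]
contact_force: [-2.0, 9.3, 2.6]
gripper_width: 0.0227
```

```bash
python3 rows.py 554 5 5
```

```text
t14.90 wound 549.9 r 0.0570 z 0.2611 (want 0.2610) Ftan -9.5 Frad 0.6 Fz 2.6 wid 0.0227 q [-0.34  0.43  0.49  1.63 -0.22  1.15  1.55]
1 -0.0008 -0.0051 0.0002 0; 1 -0.0026 -0.0096 0.0003 0; 1 -0.0040 -0.0142 0.0004 0; 1 -0.0049 -0.0190 0.0005 0; 1 -0.0055 -0.0238 0.0006 0
```

Request:
move_arm:
  increments: "1 -0.001 -0.005 0 0; 1 -0.0026 -0.0096 0.0003 0; 1 -0.004 -0.014 0.0004 0; 1 -0.005 -0.019 0.0005 0"

```text
t: 15.4
tool_pos: [0.6296, -0.0595, 0.2607]
tool_rot: [-0.007, 0.113, 0.994, 0.005]
contact_force: [3.4, 7.9, 0.1]
gripper_width: 0.0225
```

```bash
python3 rows.py 570 5 5
```

```text
t15.40 wound 564.8 r 0.0571 z 0.2607 (want 0.2606) Ftan -7.9 Frad 3.5 Fz 0.1 wid 0.0225 q [-0.31  0.43  0.49  1.62 -0.23  1.16  1.58]
1 0.0006 -0.0051 0.0002 0; 1 0.0000 -0.0099 0.0003 0; 1 -0.0001 -0.0148 0.0004 0; 1 0.0003 -0.0196 0.0005 0; 1 0.0010 -0.0244 0.0006 0
```

Request:
move_arm:
  increments: "1 0.0006 -0.005 0 0; 1 0 -0.010 0.0003 0; 1 0 -0.015 0.0004 0; 1 0.0003 -0.0196 0.0005 0"

```text
t: 15.9
tool_pos: [0.6277, -0.0743, 0.2603]
tool_rot: [-0.005, 0.11, 0.994, 0.007]
contact_force: [8.9, 7.8, -2.3]
gripper_width: 0.0229
```

```bash
python3 rows.py 582 5 4
```

```text
t15.90 wound 580.0 r 0.0570 z 0.2603 (want 0.2602) Ftan -9.8 Frad 6.7 Fz -2.3 wid 0.0229 q [-0.29  0.43  0.49  1.63 -0.23  1.15  1.61]
1 0.0017 -0.0038 0.0002 0; 1 0.0023 -0.0077 0.0003 0; 1 0.0030 -0.0115 0.0003 0; 1 0.0041 -0.0152 0.0004 0; 1 0.0054 -0.0188 0.0005 0
```

Request:
move_arm:
  increments: "1 0.0017 -0.004 0 0; 1 0.0025 -0.008 0.0003 0; 1 0.003 -0.0115 0.0003 0"

```text
t: 16.27
tool_pos: [0.6254, -0.0814, 0.2601]
tool_rot: [-0.002, 0.108, 0.994, 0.008]
contact_force: [8.7, 6.0, -3.0]
gripper_width: 0.0228
```

```bash
python3 rows.py 590 5 4
```

```text
t16.27 wound 587.5 r 0.0570 z 0.2601 (want 0.2600) Ftan -8.8 Frad 5.9 Fz -3.0 wid 0.0228 q [-0.28  0.42  0.49  1.64 -0.23  1.14  1.63]
1 0.0022 -0.0036 0.0002 0; 1 0.0033 -0.0073 0.0002 0; 1 0.0046 -0.0109 0.0003 0; 1 0.0061 -0.0145 0.0004 0; 1 0.0079 -0.0179 0.0004 0
```

Request:
move_arm:
  increments: "1 0.0035 -0.0036 0 0; 1 0.0046 -0.0073 0.0002 0; 1 0.006 -0.011 0.0003 0"

```text
t: 16.65
tool_pos: [0.6215, -0.0888, 0.2598]
tool_rot: [0.002, 0.106, 0.994, 0.008]
contact_force: [13.8, 3.4, -6.2]
gripper_width: 0.0228
```

```bash
python3 rows.py 596 5 4;python3 - <<'E'
from h import *
rgb,d=ctrl.snapshot("scene"); save("scene4.png",rgb); np.save("scene4.npy",d)
for k in (0,1,2,3,4):
    P=cloud("scene",np.load(f"scene{k}.npy")); 
    W=P[306:325,244:257].reshape(-1,3); r=np.hypot(W[:,0]-.5725,W[:,1]+.0602)
    F=W[(r>.013)&(r<.0185)&(W[:,2]>.108)&(W[:,2]<.129)]
    h,_=np.histogram(F[:,2],np.arange(.108,.13,.001)); print(k,h, np.percentile(F[:,2],[50,80]).round(4))
E
```

```text
t16.65 wound 595.9 r 0.0568 z 0.2598 (want 0.2597) Ftan -9.9 Frad 10.2 Fz -6.2 wid 0.0228 q [-0.27  0.41  0.49  1.65 -0.23  1.13  1.64]
1 0.0025 -0.0032 0.0001 0; 1 0.0041 -0.0068 0.0002 0; 1 0.0059 -0.0102 0.0002 0; 1 0.0080 -0.0135 0.0003 0; 1 0.0103 -0.0166 0.0003 0
0 [ 0  0  0  0  0  0  0  1  3  4  4  3 10  2  2  5 16 15 12  5  0  0] [0.1246 0.126 ]
1 [ 2  4  5  5  5  7  3  5 14 19 10  2  3  0  1  1  0  1  0  0  0  0] [0.1165 0.118 ]
2 [ 7  3  7  2  8 12 19  7  3  2  0  1  0  0  0  0  0  0  0  0  0  0] [0.1135 0.1148]
3 [ 0  5  7  4  7 20 14  4  1  0  0  0  0  0  0  0  0  0  0  0  0  0] [0.1134 0.1143]
4 [ 3  5  2  7  8 12  7  4  2  0  0  0  0  0  0  0  0  1  0  0  0  0] [0.1134 0.1142]
```

At 596° wound, about 185° past contact, and the foot is still stationary at its contact height. I'll release the handle and retreat upwards.

Request:
move_arm:
  increments: "0 0 0 0 0; 0 0 0 0 0; 0 0 0 0 0; 0 0 0 0 0; 0 0 0 -0.02 0; 0 0 0 -0.05 0; 0 0 0 -0.08 0; 0 0 0 -0.12 0"

```text
t: 17.7
tool_pos: [0.6197, -0.0915, 0.3802]
tool_rot: [0.001, 0.107, 0.994, 0.008]
contact_force: [0.3, -0.0, -0.1]
gripper_width: 0.0462
```

Request:
move_arm:
  increments: "0 0.05 0 -0.03 0; 0 0.10 0 -0.05 0; 0 0.13 0 -0.05 0; 0 0.13 0 -0.05 0; 0 0.13 0 -0.05 0; 0 0.13 0 -0.05 0"

```text
t: 18.45
tool_pos: [0.4931, -0.0649, 0.4297]
tool_rot: [0.001, 0.107, 0.994, 0.007]
contact_force: [0.5, -0.1, -0.4]
gripper_width: 0.0459
```

```bash
python3 - <<'E'
from h import *
st=ctrl.state(); print(st["t"],st["tool_pos"],st["contact_force"],st["gripper_width"])
rgb,d=ctrl.snapshot("scene"); save("scene5.png",rgb); np.save("scene5.npy",d)
for k in (0,5):
    P=cloud("scene",np.load(f"scene{k}.npy")).reshape(-1,3)
    z0=.308 if k==0 else .292
    Q=P[(np.hypot(P[:,0]-.5725,P[:,1]+.0602)<.075)]
    T=Q[(Q[:,2]>z0-.006)&(Q[:,2]<z0+.014)]; m=T.mean(0); print(k,"handle top",len(T),m.round(4),"angle",np.degrees(np.arctan2(m[1]+.0602,m[0]-.5725)).round(1))
    r=np.hypot(Q[:,0]-.5725,Q[:,1]+.0602); c=Q[(r<.062)&(r>.05)&(Q[:,2]>.22)&(Q[:,2]<.27)]; print(" rim z",np.median(c[:,2]).round(4))
    print(cv2.imread("pics/scene0.png").shape[0] and [ (n,[ (list(map(int,x["location"])),round(x["confidence"],2)) for x in ctrl.look_for(n,"scene")[:2]]) for n in("spare_die","mortar","spatula","handle_grip")] if k else "")
c=cv2.convertScaleAbs(rgb[190:430,160:400],alpha=1.5,beta=10); save("crop5.png",cv2.resize(c,(600,600),interpolation=cv2.INTER_CUBIC))
E
```

```text
18.45 [ 0.49310956 -0.0648988   0.42965048] [ 0.46724571 -0.13758546 -0.40444148] 0.045900589821232865
0 handle top 216 [ 0.5281 -0.0891  0.3097] angle -146.9
 rim z 0.2558

5 handle top 238 [ 0.6241 -0.092   0.2937] angle -31.6
 rim z 0.2393
[('spare_die', [([433, 183], 0.57)]), ('mortar', [([285, 304], 0.6)]), ('spatula', [([379, 326], 0.54)]), ('handle_grip', [([265, 237], 0.67)])]
```

View pics/crop5.png

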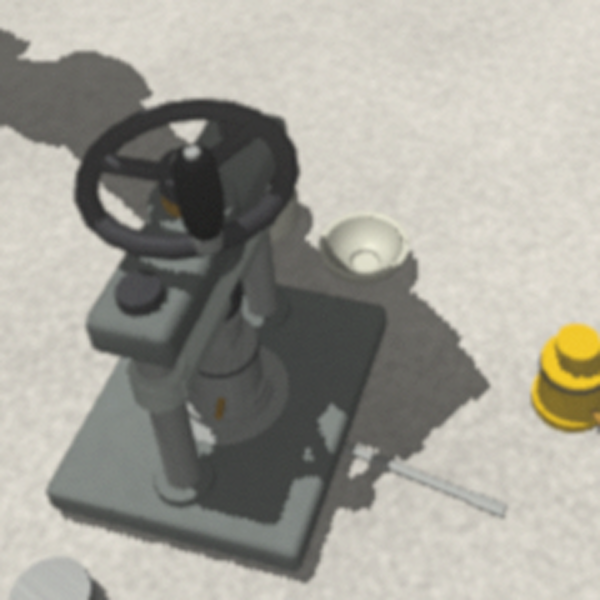

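The crop shows the press closed on the upright die, the hand clear, and the mortar, spatula and yellow look-alike in place. The rim fell 16.5 mm and the foot 11.4 mm, so the springs are pressed in ≈5.1 mm.

```bash
python3 -c "
from plant import ctrl
print(ctrl.job_done())"
```

```text
the job is handed in; nothing more can be done
None
```

I wound the press down about 596° by its handle, to roughly half a turn past contact. I then let go, raised the hand clear and handed the job in at about 18.5 s. No verdict was reported.

**Contact:** I put it at about 405–414° of winding. The force at the handle rose there from about 5.4 N to 7–8.6 N. The depth camera also showed the foot stop about 11.4 mm below its start.

**Final state:** The wheel rim came down 16.5 mm, so the springs are pressed in by about 5.1 mm (target 5 mm, 1.6 mm either way). The handle stands at about -31°, against -30° expected, so it stayed put after release. The die looks upright. The mortar, spatula and spare die were found about where they stood. I did not check the powder jar separately.

**One check was unclear:** The extra 0.22 N m expected at exactly half a turn did not show clearly. I read about 9–10 N where about 11.4 N was expected, so I stopped on the measured geometry instead.

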